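# Clamp the bit block with a cam lever at the right spring pressure

## Task

First lay the black bit block flat on the aluminium rest plate of the clamp, lengthwise, sliding it in under the spring foot until its far end is close to the end stop, and let it go. Then, with the cam lever still open, screw the hand nut down until the foot stands about 3 mm above the block, so that the lock will be right: with the lever thrown, the sprung foot must be pressed back about 4 mm. Last, throw the cam lever fully over to clamp the block, let go, and leave the other things round about where they are.

Things in the scene. Friction and masses are not known exactly. Their poses are not given: they have to be found in the camera images.
- clamp: Bench clamp on the carrier board. Steel base 192x90x12 mm, origin under it, z up; +x runs along the rest plate away from the robot to the end stop, +y is the cam lever's side. A spindle tilted 40 degrees, upward direction (-0.643,0,0.766) in this frame (top leaning to the robot), lies in its y=0 plane: foot below, grey housing, bare neck, hand nut on top.
- post_top (a point): Top of the grey post (30 mm in x, 32 mm in y) at the base's -x end; z 102 mm in the clamp frame; it carries the housing, 36x40x40 mm, which spans 46 to 86 mm up the spindle from a block's top. Beside the rest plate on the +y side, for clamp x above -0.02, nothing stands.
- stop_face (a point): Middle of the face, towards the plate, of the steel end stop (26 mm wide, top 8 mm above this point), at clamp x 77.5, z 38 mm: 2.5 mm beyond the far end of a block centred on rest_top.
- rest_top (a point): Centre of the top of the aluminium rest plate (100 mm along clamp x, 44 mm across), whose height differs each time (27.5 to 30 mm in the clamp frame). The centre of the block's underside belongs here, long side along clamp x. As the foot hangs over the block's near end, slide the block in level from the +y side (30 mm of travel is enough).
- foot_face (a point): Middle of the level underside of the black rubber foot (18x20 mm, 6 thick) at the spindle's low end, about 44 mm nearer the robot than rest_top. It moves only along the spindle; with nut and lever at 0 it stands at z 59.1 mm in the clamp frame. With the lever open it starts 4.5 to 10 mm higher than the top of a block on the plate.
- foot (a joint): How far the foot is pressed back up into its spring along the spindle (m): 0 free, 0.010 bottomed; 4 N per mm. About 0.004 is wanted with the lever thrown.
- nut (a joint): Turn of the hand nut (rad, 0 to 4.2), growing clockwise as seen looking down the spindle from its top; each rad drives the foot and lever 3.0 mm down along the spindle. Stays where it is left (friction 0.25 N m). Starts at 0 to 0.6.
- nut_grip (a point): On the spindle, 2 mm above the middle of the hand nut, a fluted dark steel drum 36 mm in diameter and 24 mm tall that turns in place; fixed point, clamp z 148.5 mm. The spindle stands up to 26 mm above this point. Grip with the fingers along the spindle; the housing, 36x40 mm, begins 40 mm below here, the neck between is 20 mm thick. The open lever stays below the nut.
- lever (a joint): Cam lever (rad): 0 open (points to clamp +y, 0.25 rad below square to the spindle), 1.82 thrown (straight up along the spindle beside the nut), stop 1.86. Drives the foot down the spindle by 4.4 mm per rad (8 mm in all, a spiral cam): the foot ends pressed back by 8 mm less its fully open clearance along the spindle. Starts at 0 to 0.3; friction 0.16 N m holds it anywhere.
- lever_pivot (a point): Centre of the cam lever's hinge on the clamp's +y side, 38 mm from y=0; it rides down the spindle together with the foot as the nut is turned. The hinge axis is (0.766,0,0.643) in the clamp frame, square to the spindle and to clamp y; turning about it by the right-hand rule throws the lever.
- lever_tip (a point): Middle of the lever's black grip, 80 mm from the pivot; the grip is 34 mm long, 14 mm thick along the hinge axis, 18 mm deep. If the fingers close along the hinge axis, the grip can turn between them while they follow the arc.
- bit_block: Black bit holder block, a plain bar 36x110x22 mm, 0.08 kg, long side along its own y; origin under its centre. Starts flat on the strip of worktop in front of the carrier board (strip z 0, board top z 11 mm), right or left of the clamp; trades places with the terminal block and the thermostat.
- terminal_block: Bystander: white terminal block 22x70x20 mm, on the strip. Origin under its centre.
- thermostat: Bystander: thermostat switch, white body 30x46x20 mm with upright spindle to 38 mm, on the strip. Origin under its centre.
- oiler: Bystander: oil bottle, 52 mm diameter, 166 mm tall, standing on the board on the clamp's -y side or behind there. Origin under its centre.
- small_carton: Bystander: small carton 100x60x40 mm, on the board on the clamp's -y side or behind there. Origin under its centre.

How it is judged:
On the way, in this order (a step that is already met when the one before it is completed fails the run):
1. the bit block lies on the rest plate under the foot, let go, with the lever still open (horizontal distance between bit_block and rest_top below 0.009 m and distance between bit_block and rest_top below 0.011 m and angle between the y axis of bit_block and the x axis of clamp, either way round below 0.12 rad and angle between bit_block's own z axis and vertical below 0.1 rad and contact force between the fingers and bit_block below 0.2 N and value of joint lever below 0.7 rad), for 0.2 s.
2. the nut is set, lever still open: the foot stands 0.4 to 4.6 mm above the block (z of foot_face in the frame of bit_block between 0.0224 and 0.0266 m and value of joint lever below 0.7 rad), for 0.2 s.
At the end, for the whole second after the job is handed in: The bit block lies flat on the rest plate, its centre within 9 mm of the plate's centre and its length within 0.12 rad of the plate's, at rest; the lever is thrown (above 1.70 rad) and the foot, pressing on it, is pressed back 2 to 6 mm (horizontal distance between bit_block and rest_top below 0.009 m and distance between bit_block and rest_top below 0.011 m and angle between the y axis of bit_block and the x axis of clamp, either way round below 0.12 rad and angle between bit_block's own z axis and vertical below 0.1 rad and value of joint lever above 1.7 rad and value of joint foot between 0.002 and 0.006 m and linear speed of bit_block below 0.01 m/s); the robot touches nothing.
It fails at once if the oil bottle is pushed more than 30 mm or tipped (distance of oiler from where it was at the start of the episode above 0.03 m or angle between oiler's own z axis and vertical above 0.35 rad).
It fails at once if the small carton is pushed more than 30 mm or tipped (distance of small_carton from where it was at the start of the episode above 0.03 m or angle between small_carton's own z axis and vertical above 0.35 rad).
It fails at once if the terminal block is pushed more than 30 mm or tipped (distance of terminal_block from where it was at the start of the episode above 0.03 m or angle between terminal_block's own z axis and vertical above 0.35 rad).
It fails at once if the thermostat is pushed more than 30 mm or tipped (distance of thermostat from where it was at the start of the episode above 0.03 m or angle between thermostat's own z axis and vertical above 0.35 rad).
It also fails if it takes over 72 s, if anything falls off the work surface, if the arm or the gripper's body presses on something with over 40 N, if the wrist force passes 120 N, or if a joint passes its speed limit or range.

## Robot

A 6-joint arm with a two-finger parallel gripper is mounted at the origin on a cart in front of the work surface, level with it; the furniture and walls round the work are solid. World frame = base frame: x ahead of the robot, y to its left, z up, the work surface at z = 0. Lengths are in m, angles in rad, forces in N, time in s.
With the tool pointing down it reaches from about 0.35 to 0.725 m from the base axis. Payload 6 kg.
Tool frame: the origin (TCP) lies midway between the tips of the shut fingers; the grasp point (between the pads) lies 19 mm behind it; z points along the fingers, y is the line along which they close (so a half turn about z gives the same grasp; the last joint's range is limited). The gripper opens to 85 mm and grips with 20 to 120 N. Pads are 22 mm wide; open, the fingers measure 114 mm over their backs; the gripper's body (76 mm by 85 mm) begins 54 mm behind the grasp point. The pads swing forward as they close: fully open they stand 13 mm farther back than shut.
Start: joints at [-0.93, 0.04, 0.085, 0, -1.615, -0.334], TCP at [0.181, -0.572, 0.203] pointing down, gripper open.
Joint ranges: [-2.56, 2.56], [-1.29, 2.01], [-1.08, 1.49], [-3.29, 1.98], [-2.81, -0.18], [-2.99, 2.99]. Speed limits (rad/s): [2.57, 2.57, 3.01, 3.14, 3.14, 3.14].

## Interface

Orientations are given as a unit quaternion [x, y, z, w].
In Python, from station import robot, optics, spotter gives the robot as it stands.
- The arm moves only by the tool move_arm, never from a script. Its argument "deltas" is a list of rows, each an object of numbers: "dx", "dy", "dz": the shift along the world's x, y, z in m; "turn": the turn about the world's z in degrees. A call has 1 to 12 rows; each row shifts and turns the commanded pose from where the row before left it; what a row does not reach is not made up. A row lasts 1/8 s, in which the tool goes at most 62.5 mm and 10.7 degrees, less where a joint would pass 70% of its speed; a pose out of reach is approached as far as the arm can. A call with a gripper value outside its range is refused whole. "fingers" is the opening, from 0 (shut) to 1 (fully open), set as the call begins (left out, the last holds). The fingers move at their own pace and stop on an object; the grip force is fixed at half the most. Time passes only in rows, so rows that do not move let the fingers close. It gives the time, the measured TCP pose, the force, the opening and the grip force at its end, in the units of the state.
- robot.read_state(): the state, without advancing time (a new reading comes with each control period).
- optics.capture(name): name is "side" or "top"; returns a dict with "frame" (480x640x3 uint8, blue, green, red), "fx", "fy", "cx", "cy" (pixels), "R" (3x3) and "t" (3): a world point X has camera coordinates R X + t. Camera axes: x right, y down, z forward; pixel columns grow to the right and rows downward; lengths in m; the calibration is good to about 2 mm. A picture is of the moment at which its call begins. There is no depth.
- robot.close_job(): hands the job in; it is judged then, once.
Trained networks look in a picture, given as the dict that the camera call returned (one of the last four; its "shot" number tells which), for a name from the list of things; names that differ only in an ending like _2 or _b are one class to them, and where a whole thing is asked for, a point or a joint stands for the part that bears it (a point fixed in the world has none). Each returns a list of dicts, best first, with "conf" (0 to 1); they miss things now and then, are a little off and sometimes report something else, mostly with a low value. They report only what shows in the picture. A call takes as long as a camera call.
- spotter.cut_out(query, picture): "region" (480x640 bool, what is visible of it).
- spotter.landmark_of(query, picture): "centre" ([x, y, z] in m, in world coordinates, good to about 4 mm: a listed point, or the origin of a listed thing).
The state is a dict: "time": time; "qpos": joint angles; "joint_velocities": joint speeds; "effort": joint torques, N m; "tcp_pos": TCP position; "eef_rot": TCP orientation; "force": force on the tool from outside, world axes, zero at the start; "ft_torque": the same for the moment, N m; "opening": finger opening in m; "gripper_force": force on a finger pad.
Only numpy, scipy, OpenCV 4.12 (cv2) and the standard library are available. Lean on these libraries where they do the work, as an engineer would, in place of code of your own. Each camera call takes 0.05 s, during which the arm holds its last target. There are 200 camera calls.

## Working session

There is one attempt and no reset: what is moved stays moved. The work goes in short steps, Python scripts to look and compute and a tool call to move; the robot and the scene stay as the last step left them, time stands still between calls to the robot, and variables do not carry over. Pictures are saved under pics/ and viewed, at most 10 in all, crops included, and the job is handed in when it is done.

Besides the shell and the picture viewer there is one more tool, called after "Emit:" by a JSON object that holds its "fn" and its "kwargs". move_arm: Moves the arm, as the interface text tells. Its arguments: {"type":"object","properties":{"deltas":{"type":"array","items":{"type":"object","properties":{"dx":{"type":"number"},"dy":{"type":"number"},"dz":{"type":"number"},"turn":{"type":"number"}}}},"fingers":{"type":"number"}},"required":["deltas"]}

```bash
mkdir -p pics
cat > h.py <<'E'
from station import robot, optics, spotter
import numpy as np, cv2
def look(names, cams=("side","top"), save=None):
    out={}
    for c in cams:
        p=optics.capture(c)
        if save: cv2.imwrite(f"pics/{save}_{c}.png",p["frame"])
        for n in names:
            r=spotter.landmark_of(n,p)[:2]
            print(c,n,[(np.round(a["centre"],4).tolist(),round(a["conf"],2)) for a in r])
    return
def proj(p,X):
    c=p["R"]@np.array(X)+p["t"]; return [p["fx"]*c[0]/c[2]+p["cx"],p["fy"]*c[1]/c[2]+p["cy"]]
E
python3 - <<'E'
from h import *
look(["clamp","post_top","stop_face","rest_top","foot_face","nut_grip","lever_pivot","lever_tip","bit_block","terminal_block","thermostat","oiler","small_carton"],save="a")
s=robot.read_state();print(s["time"],s["tcp_pos"],s["eef_rot"])
E
```

```text
side clamp [([0.6256, 0.0386, 0.0148], 0.98), ([0.5544, 0.0617, 0.117], 0.19)]
side post_top [([0.5445, 0.0242, 0.1132], 0.83)]
side stop_face [([0.4519, -0.1611, -0.0028], 0.65), ([0.7018, 0.0527, 0.0481], 0.63)]
side rest_top [([0.6468, 0.0404, 0.0359], 0.95)]
side foot_face [([0.5937, 0.0335, 0.0663], 0.47)]
side nut_grip [([0.5197, 0.0216, 0.1585], 0.94)]
side lever_pivot [([0.5544, 0.061, 0.116], 0.81), ([0.5415, 0.0309, 0.115], 0.47)]
side lever_tip [([0.5495, 0.142, 0.0989], 0.76)]
side bit_block [([0.4759, 0.275, 0.0035], 0.59)]
side terminal_block [([0.4531, 0.4033, 0.0007], 0.55)]
side thermostat [([0.4536, -0.1612, -0.0043], 0.72), ([0.6462, 0.0404, 0.0358], 0.28)]
side oiler [([0.7309, -0.0805, 0.0131], 0.6)]
side small_carton [([0.5944, 0.0344, 0.0699], 0.55), ([0.6127, -0.1118, 0.0117], 0.51)]
top clamp [([0.6261, 0.0423, 0.0115], 0.68)]
top post_top [([0.5436, 0.0226, 0.1123], 0.92)]
top stop_face [([0.6996, 0.0531, 0.0454], 0.73)]
top rest_top [([0.6456, 0.0451, 0.0429], 0.76)]
top foot_face [([0.5943, 0.0348, 0.0668], 0.58), ([0.4537, -0.1575, 0.0005], 0.18)]
top nut_grip [([0.5164, 0.0225, 0.1595], 0.68)]
top lever_pivot [([0.5518, 0.0667, 0.1104], 0.92), ([0.5956, 0.0339, 0.0655], 0.46)]
top lever_tip [([0.5477, 0.1459, 0.1024], 0.97)]
top bit_block [([0.478, 0.2744, -0.0006], 0.8)]
top terminal_block [([0.4525, 0.4031, -0.0001], 0.63)]
top thermostat [([0.4537, -0.1569, 0.0027], 0.7)]
top oiler [([0.7336, -0.0821, 0.0089], 0.81), ([0.4756, 0.2715, -0.0], 0.55)]
top small_carton [([0.6145, -0.1157, 0.0119], 0.61)]
1.4 [ 0.18120787 -0.57195083  0.20266402] [-1.52796851e-01  9.88257618e-01  4.59607341e-05 -3.02547450e-05]
```

View pics/a_top.png

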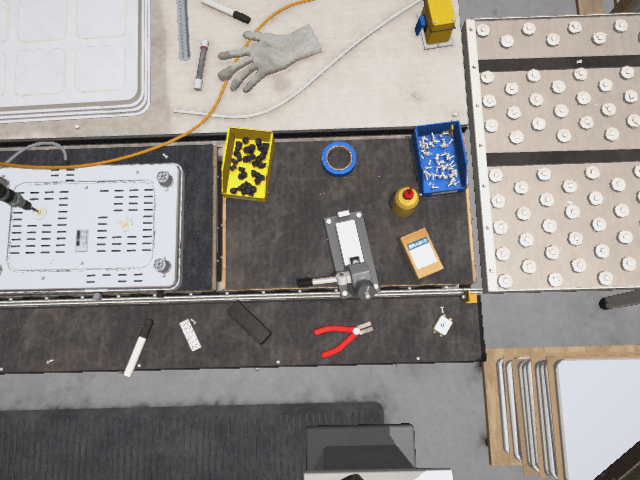

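View pics/a_side.png

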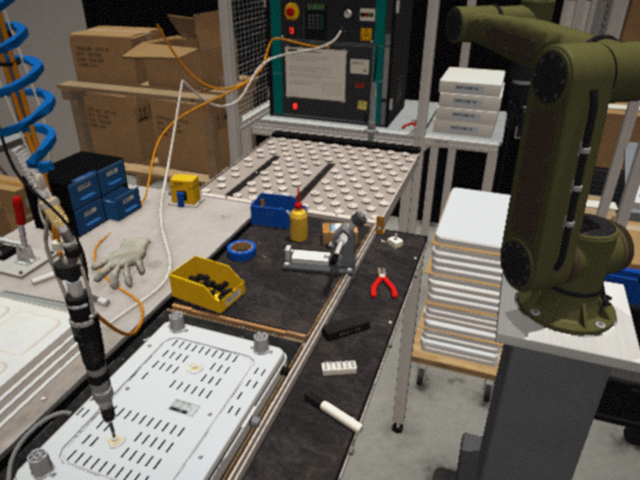

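Run:
```python
from h import *
for n in ["bit_block","rest_top"]:
    p=optics.capture("top"); r=spotter.cut_out(n,p)[0]
    m=r["region"].astype(np.uint8); print(n,r["conf"],m.sum())
    c=max(cv2.findContours(m,0,2)[0],key=cv2.contourArea)
    b=cv2.boxPoints(cv2.minAreaRect(c)); h=0.022 if n=="bit_block" else 0.04
    # pixel to plane z=h
    R,t=p["R"],p["t"];o=-R.T@t
    for z in ([0.011,0.022] if n=="bit_block" else [0.04]):
        P=[]
        for u,v in b:
            d=R.T@np.array([(u-p["cx"])/p["fx"],(v-p["cy"])/p["fy"],1]);P.append((o+d*(z-o[2])/d[2])[:2])
        P=np.array(P);print(b.tolist(),P.round(4).tolist(),P.mean(0))
        for i in (0,1):
            e=P[i+1]-P[i];print(np.linalg.norm(e),np.degrees(np.arctan2(e[1],e[0])))
print("cam",o)
```

```text
bit_block 0.83 781
[[226.00003051757812, 311.0000305175781], [238.00003051757812, 299.0000305175781], [272.0000305175781, 333.0000305175781], [260.0000305175781, 345.0000305175781]] [[0.4984, 0.3245], [0.5247, 0.2974], [0.4468, 0.2214], [0.4211, 0.2484]] [0.47275038 0.27291869]
0.03771600407681418 -45.83168801757727
0.10882238509378304 -135.7195903359696
[[226.00003051757812, 311.0000305175781], [238.00003051757812, 299.0000305175781], [272.0000305175781, 333.0000305175781], [260.0000305175781, 345.0000305175781]] [[0.4975, 0.3226], [0.5235, 0.2958], [0.4463, 0.2204], [0.4208, 0.2472]] [0.47202268 0.27148675]
0.03740102168803539 -45.83168801757726
0.10791356307913795 -135.71959033596966
rest_top 0.95 874
[[332.2215270996094, 223.0590057373047], [353.5230407714844, 217.4203643798828], [365.1131896972656, 261.205322265625], [343.8116760253906, 266.843994140625]] [[0.6873, 0.08], [0.6989, 0.0316], [0.5981, 0.0097], [0.5868, 0.0574]] [0.64277592 0.04467158]
0.04982186710445301 -76.51731609664758
0.10319117259585249 -167.7366334854554
cam [0.38561555 0.10145851 1.32814045]
```

The top view shows the black block at about (249,322), lying diagonally (long axis at about 44° in world), the clamp at (350,255) and the open lever at (310,282). The side view agrees with this. I'll start moving, then refine from close by.

Emit:
{"fn": "move_arm", "kwargs": {"deltas": [{"dx": 0.035, "dy": 0.04, "dz": 0.01}, {"dx": 0.035, "dy": 0.04, "dz": 0.01}, {"dx": 0.035, "dy": 0.04, "dz": 0.01}, {"dx": 0.035, "dy": 0.04}, {"dx": 0.035, "dy": 0.04}, {"dx": 0.035, "dy": 0.04}, {"dx": 0.01, "dy": 0.05}, {"dy": 0.05}, {"dy": 0.05}, {"dy": 0.05}, {"dy": 0.05}, {"dy": 0.05}], "fingers": 1}}

```text
validation failed for argument at $.de...
```

Emit:
{"fn": "move_arm", "kwargs": {"deltas": [{"dy": 0.05, "turn": 9}, {"dx": 0.01, "dy": 0.05, "turn": 9}, {"dx": 0.02, "dy": 0.05, "turn": 8.7}, {"dx": 0.02, "dy": 0.05}, {"dx": 0.02, "dy": 0.05}, {"dx": 0.003, "dy": 0.05, "dz": -0.04}, {"dz": -0.05}, {}]}}

```text
validation failed for argument at $.de...
```

```bash
cat >> h.py <<'E'
from scipy.optimize import least_squares
def avg(names,n=3,cams=("side","top"),mc=0.4):
    D={k:[] for k in names}
    for _ in range(n):
        for c in cams:
            p=optics.capture(c)
            for k in names:
                for a in spotter.landmark_of(k,p)[:1]:
                    if a["conf"]>mc: D[k].append(a["centre"])
    return {k:(np.median(v,0) if v else None,len(v),np.std(v,0).round(4) if v else None) for k,v in D.items()}
def st():
    s=robot.read_state();q=s["eef_rot"];yaw=np.degrees(2*np.arctan2(q[1],q[0]))-90
    print("t",s["time"],"tcp",np.round(s["tcp_pos"],4),"yaw_y",round(yaw%180,2),"F",np.round(s["force"],2),"T",np.round(s["ft_torque"],2),"open",round(s["opening"],4),"g",s["gripper_force"],"q",np.round(s["qpos"],2))
E
python3 - <<'E'
from h import *
st()
d=avg(["post_top","stop_face","rest_top","nut_grip","foot_face","lever_pivot","lever_tip","bit_block","clamp"],4)
for k,v in d.items(): print(k,v[0] if v[0] is None else v[0].round(4),v[1:])
E
```

```text
t 1.6 tcp [ 0.1812 -0.572   0.2027] yaw_y 107.57 F [-0.02 -0.38 -0.14] T [ 0.04 -0.01  0.02] open 0.0853 g 0.0 q [-0.93  0.04  0.08  0.   -1.62 -0.33]
post_top [0.5456 0.0259 0.1131] (8, array([0.0021, 0.0014, 0.002 ]))
stop_face [0.7025 0.054  0.0476] (8, array([0.0025, 0.0012, 0.0008]))
rest_top [0.6462 0.044  0.0396] (8, array([0.0012, 0.0038, 0.0021]))
nut_grip [0.5197 0.0197 0.1587] (7, array([0.0011, 0.0017, 0.0014]))
foot_face [0.5939 0.0362 0.0677] (7, array([0.0497, 0.129 , 0.0238]))
lever_pivot [0.5545 0.0638 0.1146] (7, array([0.0027, 0.0016, 0.0021]))
lever_tip [0.547  0.1452 0.1022] (8, array([0.0088, 0.0423, 0.0187]))
bit_block [0.476  0.2725 0.0013] (8, array([0.0012, 0.0012, 0.0015]))
clamp [0.6237 0.0385 0.0117] (7, array([0.0018, 0.0023, 0.0018]))
```

Emit:
{"fn": "move_arm", "kwargs": {"deltas": [{"dx": 0.035, "dy": 0.04, "dz": 0.01, "turn": 0}, {"dx": 0.035, "dy": 0.04, "dz": 0.01, "turn": 0}, {"dx": 0.035, "dy": 0.04, "dz": 0.01, "turn": 0}, {"dx": 0.035, "dy": 0.04, "dz": 0, "turn": 0}, {"dx": 0.035, "dy": 0.04, "dz": 0, "turn": 0}, {"dx": 0.035, "dy": 0.04, "dz": 0, "turn": 0}, {"dx": 0.01, "dy": 0.05, "dz": 0, "turn": 0}, {"dx": 0, "dy": 0.05, "dz": 0, "turn": 0}, {"dx": 0, "dy": 0.05, "dz": 0, "turn": 0}, {"dx": 0, "dy": 0.05, "dz": 0, "turn": 0}, {"dx": 0, "dy": 0.05, "dz": 0, "turn": 0}, {"dx": 0, "dy": 0.05, "dz": 0, "turn": 0}], "fingers": 1}}

```text
time: 7.1
tcp_pos: [0.4009, -0.0304, 0.233]
eef_rot: [-0.153, 0.988, 0.0, 0.001]
force: [0.2, -0.3, -0.4]
opening: 0.0855
gripper_force: 0.0
```

Emit:
{"fn": "move_arm", "kwargs": {"deltas": [{"dx": 0, "dy": 0.05, "dz": 0, "turn": 9}, {"dx": 0.01, "dy": 0.05, "dz": 0, "turn": 9}, {"dx": 0.016, "dy": 0.05, "dz": -0.01, "turn": 8.7}, {"dx": 0.016, "dy": 0.05, "dz": -0.03, "turn": 0}, {"dx": 0.016, "dy": 0.05, "dz": -0.03, "turn": 0}, {"dx": 0.016, "dy": 0.053, "dz": -0.03, "turn": 0}, {"dx": 0, "dy": 0, "dz": -0.05, "turn": 0}, {"dx": 0, "dy": 0, "dz": -0.04, "turn": 0}, {"dx": 0, "dy": 0, "dz": 0, "turn": 0}]}}

```text
time: 8.22
tcp_pos: [0.4733, 0.2691, 0.0395]
eef_rot: [-0.377, 0.926, -0.001, -0.003]
force: [0.6, -0.1, 0.1]
opening: 0.0858
gripper_force: 0.0
```

Run:
```python
from h import *
st()
p=optics.capture("top");u,v=map(int,proj(p,[.475,.2725,.02]));f=p["frame"][v-60:v+60,u-80:u+80]
cv2.imwrite("pics/b.png",cv2.resize(f,None,fx=5,fy=5)); print(u,v)
```

```text
t 8.225 tcp [0.4733 0.2691 0.0395] yaw_y 134.28 F [ 0.57 -0.14  0.11] T [-0.01 -0.07  0.01] open 0.0858 g 0.0 q [ 0.89 -0.06 -0.31 -0.   -1.32 -1.68]
248 320
```

View pics/b.png

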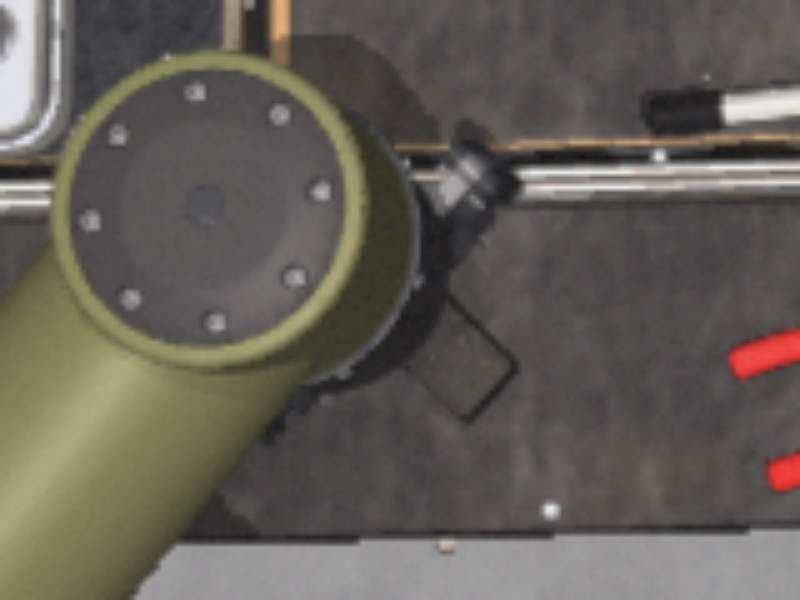

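The crop shows the gripper straddling the block. The block's free end, at (460,360), is in line with the fingers' mid-plane, so I'll descend and grip.

Emit:
{"fn": "move_arm", "kwargs": {"deltas": [{"dx": 0.001, "dy": 0.003, "dz": -0.02, "turn": 0}, {"dx": 0, "dy": 0, "dz": -0.015, "turn": 0}, {"dx": 0, "dy": 0, "dz": 0, "turn": 0}]}}

```text
time: 8.65
tcp_pos: [0.476, 0.2734, 0.008]
eef_rot: [-0.377, 0.926, -0.0, -0.0]
force: [-0.2, 0.1, 1.3]
opening: 0.0855
gripper_force: 0.0
```

Emit:
{"fn": "move_arm", "kwargs": {"deltas": [{"dx": 0, "dy": 0, "dz": 0, "turn": 0}, {"dx": 0, "dy": 0, "dz": 0, "turn": 0}, {"dx": 0, "dy": 0, "dz": 0, "turn": 0}, {"dx": 0, "dy": 0, "dz": 0, "turn": 0}, {"dx": 0, "dy": 0, "dz": 0, "turn": 0}], "fingers": 0}}

```text
time: 9.28
tcp_pos: [0.4761, 0.2736, 0.0079]
eef_rot: [-0.377, 0.926, 0.0, -0.0]
force: [-0.1, 0.3, 0.6]
opening: -0.0002
gripper_force: 0.0
```

Run:
```python
from h import *
st()
for c in ("side","top"):
    p=optics.capture(c);u,v=map(int,proj(p,[.475,.2725,.02]));f=p["frame"][v-50:v+50,u-64:u+64]
    cv2.imwrite(f"pics/c_{c}.png",cv2.resize(f,None,fx=5,fy=5)); print(u,v)
    r=spotter.landmark_of("bit_block",p)[:1];print(r)
a,b=[cv2.imread(f"pics/c_{c}.png") for c in ("side","top")]
cv2.imwrite("pics/c.png",cv2.resize(np.vstack([a,b]),None,fx=.6,fy=.6))
```

```text
t 9.275 tcp [0.4761 0.2736 0.0079] yaw_y 134.28 F [-0.09  0.25  0.6 ] T [ 0.03 -0.06  0.05] open -0.0002 g 0.0 q [ 0.89 -0.03 -0.34 -0.   -1.26 -1.69]
345 323
[{'centre': [0.4779, 0.2728, 0.0039], 'conf': 0.64}]
248 320
[{'centre': [0.4758, 0.2741, -0.0029], 'conf': 0.73}]
```

View pics/c.png

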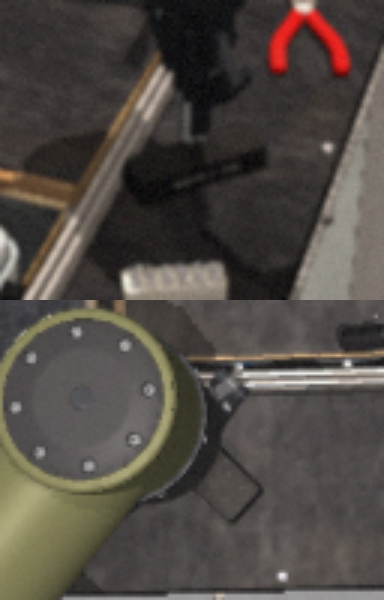

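Run:
```python
from h import *
def box(cx,cy,th,z0=0):
    c,s=np.cos(th),np.sin(th)
    return [[cx+c*a-s*b,cy+s*a+c*b,z] for a in(-.055,.055) for b in(-.018,.018) for z in(z0,z0+.022)]
for c in ("side","top"):
    p=optics.capture(c); m=spotter.cut_out("bit_block",p)[0]["region"]
    ys,xs=np.where(m); print(c,m.sum(),"bbox",xs.min(),xs.max(),ys.min(),ys.max())
    q=np.array([proj(p,X) for X in box(.475,.2725,np.radians(44.3))]);print("pred bbox",q.min(0),q.max(0))
    o=-p["R"].T@p["t"];print("cam",o.round(2),"tcp px",proj(p,robot.read_state()["tcp_pos"]))
    f=p["frame"].copy();f[m]=(0,255,0)
    h=cv2.convexHull(q.astype(np.float32)).astype(int);cv2.polylines(f,[h],1,(0,0,255),1)
    u,v=map(int,proj(p,robot.read_state()["tcp_pos"]));f[v,u]=(255,255,0)
    cv2.imwrite(f"pics/d_{c}.png",cv2.resize(f[v-50:v+50,u-64:u+64],None,fx=5,fy=5,interpolation=0))
a,b=[cv2.imread(f"pics/d_{c}.png") for c in ("side","top")]
cv2.imwrite("pics/d.png",cv2.resize(np.hstack([a,b]),(800,312)))
```

```text
side 789 bbox 321 369 314 340
pred bbox [319.89129598 312.68849868] [370.43271273 341.78067786]
cam [0.21 1.21 0.77] tcp px [np.float64(344.522103378491), np.float64(328.1781642351712)]
top 271 bbox 250 270 321 342
pred bbox [225.46893059 297.51057525] [272.53685721 344.21420126]
cam [0.39 0.1  1.33] tcp px [np.float64(248.76194183042043), np.float64(320.4816220512863)]
```

View pics/d.png

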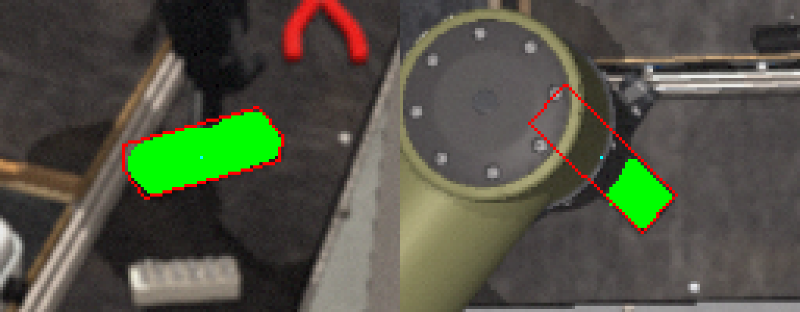

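Run:
```python
from h import *
f=[]
p=optics.capture("side");u,v=map(int,proj(p,robot.read_state()["tcp_pos"]))
g=p["frame"][v-45:v+22,u-50:u+50].astype(float)
g=255*(np.clip(g/140,0,1)**0.45)
cv2.imwrite("pics/e.png",cv2.resize(g.astype(np.uint8),None,fx=8,fy=8,interpolation=cv2.INTER_CUBIC))
```

```text
(no output)
```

View pics/e.png

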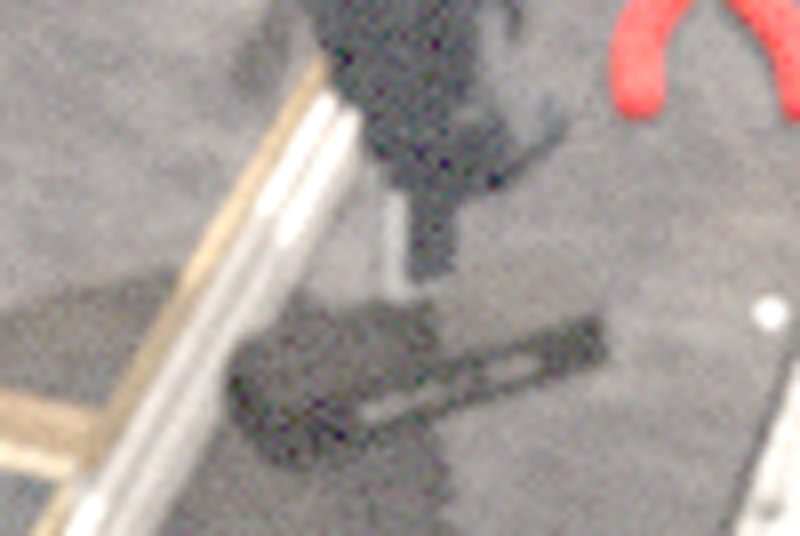

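Emit:
{"fn": "move_arm", "kwargs": {"deltas": [{"dx": 0, "dy": 0, "dz": 0.05, "turn": 0}, {"dx": -0.03, "dy": 0.03, "dz": 0.03, "turn": 0}, {"dx": -0.03, "dy": 0.03, "dz": 0, "turn": 0}, {"dx": 0, "dy": 0, "dz": 0, "turn": 0}]}}

```text
time: 10.22
tcp_pos: [0.4147, 0.3354, 0.0884]
eef_rot: [-0.378, 0.926, 0.001, 0.0]
force: [0.1, -0.6, -0.0]
opening: -0.0001
gripper_force: 0.0
```

Run:
```python
from h import *
st()
p=optics.capture("side");X=robot.read_state()["tcp_pos"];u,v=map(int,proj(p,X))
g=p["frame"][v-45:v+22,u-50:u+50].astype(float)
g=(255*(np.clip(g/140,0,1)**0.45)).astype(np.uint8)
g=cv2.resize(g,None,fx=8,fy=8,interpolation=cv2.INTER_CUBIC);cv2.circle(g,(400,360),5,(255,0,255),-1)
u2,v2=proj(p,X+[0,0,.019]);cv2.circle(g,(int((u2-u+50)*8),int((v2-v+45)*8)),5,(0,255,255),-1)
cv2.imwrite("pics/f.png",g)
```

```text
t 10.225 tcp [0.4147 0.3354 0.0884] yaw_y 134.46 F [ 0.05 -0.62 -0.01] T [0.03 0.01 0.03] open -0.0001 g 0.0 q [ 1.06 -0.12 -0.28 -0.   -1.41 -1.85]
```

View pics/f.png

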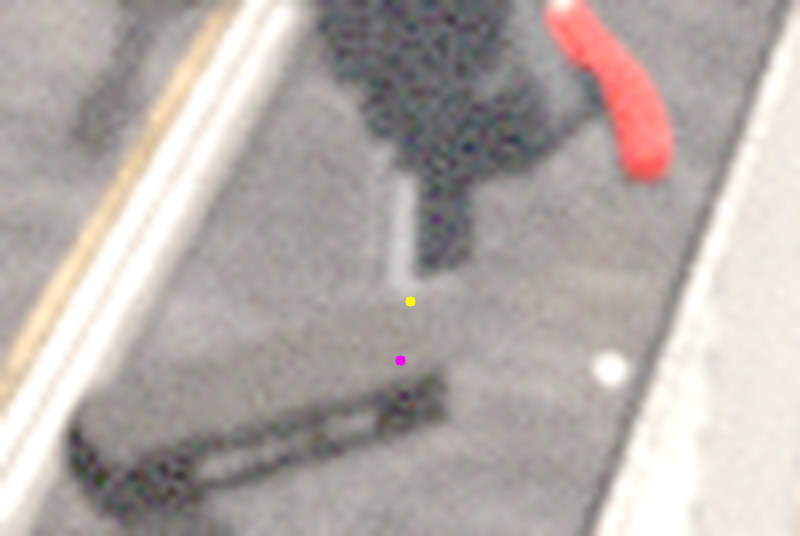

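Even in free space the shut fingertips, at (415,285), show about 24 mm above where the reported TCP projects, at (400,360). I'll probe lower with the fingers open, which is safe because open tips stand 13 mm farther back.

Emit:
{"fn": "move_arm", "kwargs": {"deltas": [{"dx": 0.03, "dy": -0.03, "dz": 0, "turn": 0}, {"dx": 0.03, "dy": -0.033, "dz": 0, "turn": 0}, {"dx": 0, "dy": 0, "dz": -0.04, "turn": 0}, {"dx": 0, "dy": 0, "dz": -0.04, "turn": 0}, {"dx": 0, "dy": 0, "dz": 0, "turn": 0}, {"dx": 0, "dy": 0, "dz": -0.008, "turn": 0}, {"dx": 0, "dy": 0, "dz": 0, "turn": 0}], "fingers": 1}}

```text
time: 11.15
tcp_pos: [0.4766, 0.2711, 0.001]
eef_rot: [-0.377, 0.926, 0.0, 0.001]
force: [0.5, 0.3, 0.1]
opening: 0.0856
gripper_force: 0.0
```

Emit:
{"fn": "move_arm", "kwargs": {"deltas": [{"dx": 0, "dy": 0.001, "dz": -0.006, "turn": 0}, {"dx": 0, "dy": 0, "dz": -0.005, "turn": 0}, {"dx": 0, "dy": 0, "dz": 0, "turn": 0}]}}

```text
time: 11.52
tcp_pos: [0.4758, 0.2715, -0.0116]
eef_rot: [-0.377, 0.926, -0.0, -0.0]
force: [-0.7, 0.3, -0.2]
opening: 0.0854
gripper_force: 0.0
```

Emit:
{"fn": "move_arm", "kwargs": {"deltas": [{"dx": 0, "dy": 0, "dz": 0, "turn": 0}, {"dx": 0, "dy": 0, "dz": 0, "turn": 0}], "fingers": 0}}

```text
time: 11.78
tcp_pos: [0.4762, 0.2717, -0.0109]
eef_rot: [-0.377, 0.926, 0.0, 0.0]
force: [0.2, 0.0, -0.6]
opening: 0.0516
gripper_force: 0.0
```

Emit:
{"fn": "move_arm", "kwargs": {"deltas": [{"dx": 0, "dy": 0, "dz": 0, "turn": 0}, {"dx": 0, "dy": 0, "dz": 0, "turn": 0}]}}

```text
time: 12.02
tcp_pos: [0.4761, 0.2719, -0.0104]
eef_rot: [-0.377, 0.926, 0.0, 0.0]
force: [-4.2, -0.0, 5.4]
opening: 0.0333
gripper_force: 58.9
```

Emit:
{"fn": "move_arm", "kwargs": {"deltas": [{"dx": 0, "dy": 0, "dz": 0, "turn": 0}, {"dx": 0, "dy": 0, "dz": -0.003, "turn": 0}, {"dx": 0, "dy": 0, "dz": -0.005, "turn": 0}, {"dx": 0, "dy": 0, "dz": 0, "turn": 0}], "fingers": 0.6}}

```text
time: 12.52
tcp_pos: [0.4757, 0.2712, -0.02]
eef_rot: [-0.377, 0.926, -0.0, -0.001]
force: [-0.2, -0.2, -0.1]
opening: 0.0513
gripper_force: 0.0
```

Emit:
{"fn": "move_arm", "kwargs": {"deltas": [{"dx": 0, "dy": 0, "dz": 0, "turn": 0}, {"dx": 0, "dy": 0, "dz": 0, "turn": 0}, {"dx": 0, "dy": 0, "dz": 0, "turn": 0}], "fingers": 0}}

```text
time: 12.9
tcp_pos: [0.4759, 0.272, -0.0188]
eef_rot: [-0.377, 0.926, 0.0, -0.0]
force: [-4.2, 0.6, 3.3]
opening: 0.0342
gripper_force: 59.2
```

Emit:
{"fn": "move_arm", "kwargs": {"deltas": [{"dx": 0, "dy": 0, "dz": 0.03, "turn": 0}, {"dx": 0, "dy": 0, "dz": 0.05, "turn": 0}, {"dx": 0.04, "dy": -0.007, "dz": 0, "turn": -8.4}, {"dx": 0.04, "dy": -0.007, "dz": 0, "turn": -8.4}, {"dx": 0.04, "dy": -0.007, "dz": 0, "turn": -8.4}, {"dx": 0.042, "dy": -0.007, "dz": 0, "turn": -8.5}, {"dx": 0, "dy": -0.04, "dz": 0, "turn": 0}, {"dx": 0, "dy": -0.04, "dz": 0, "turn": 0}, {"dx": 0, "dy": -0.04, "dz": 0, "turn": 0}, {"dx": 0, "dy": -0.036, "dz": -0.015, "turn": 0}, {"dx": 0, "dy": 0, "dz": -0.015, "turn": 0}, {"dx": 0, "dy": 0, "dz": 0, "turn": 0}]}}

```text
time: 14.4
tcp_pos: [0.637, 0.0873, 0.0287]
eef_rot: [-0.092, 0.996, -0.0, -0.002]
force: [0.3, -0.0, -0.8]
opening: 0.0347
gripper_force: 59.2
```

Run:
```python
from h import *
st()
d=avg(["bit_block","rest_top"],2)
for k,v in d.items(): print(k,v[0] if v[0] is None else v[0].round(4),v[1:])
```

```text
t 14.4 tcp [0.637  0.0873 0.0287] yaw_y 100.54 F [ 0.35 -0.01 -0.77] T [ 0.06  0.03 -0.02] open 0.0347 g 59.2222418775782 q [ 0.45  0.2  -0.06 -0.   -1.31 -1.83]
bit_block [0.6399 0.0889 0.0512] (4, array([0.0008, 0.0005, 0.0004]))
rest_top [0.6446 0.0479 0.0411] (3, array([0.0017, 0.0037, 0.0026]))
```

Emit:
{"fn": "move_arm", "kwargs": {"deltas": [{"dx": 0.0025, "dy": -0.0145, "dz": 0, "turn": 0}, {"dx": 0, "dy": 0, "dz": -0.004, "turn": 0}, {"dx": 0, "dy": 0, "dz": -0.002, "turn": 0}, {"dx": 0, "dy": 0, "dz": 0, "turn": 0}]}}

```text
time: 15.5
tcp_pos: [0.6404, 0.0727, 0.0244]
eef_rot: [-0.092, 0.996, -0.0, -0.0]
force: [-0.3, 0.4, -0.1]
opening: 0.0345
gripper_force: 60.3
```

Emit:
{"fn": "move_arm", "kwargs": {"deltas": [{"dx": 0, "dy": 0, "dz": -0.0015, "turn": 0}, {"dx": 0, "dy": 0, "dz": 0, "turn": 0}]}}

```text
time: 15.75
tcp_pos: [0.6405, 0.0731, 0.0233]
eef_rot: [-0.092, 0.996, -0.0, -0.0]
force: [-0.9, -0.2, -1.5]
opening: 0.0344
gripper_force: 60.3
```

Emit:
{"fn": "move_arm", "kwargs": {"deltas": [{"dx": 0, "dy": 0, "dz": -0.0015, "turn": 0}, {"dx": 0, "dy": 0, "dz": 0, "turn": 0}]}}

```text
time: 16.0
tcp_pos: [0.6405, 0.0732, 0.0217]
eef_rot: [-0.092, 0.996, 0.0, -0.0]
force: [-0.7, -0.4, -0.8]
opening: 0.0347
gripper_force: 60.3
```

Emit:
{"fn": "move_arm", "kwargs": {"deltas": [{"dx": 0, "dy": 0, "dz": -0.0015, "turn": 0}, {"dx": 0, "dy": 0, "dz": 0, "turn": 0}]}}

```text
time: 16.25
tcp_pos: [0.6406, 0.0731, 0.0204]
eef_rot: [-0.092, 0.996, 0.0, 0.0]
force: [-0.8, -0.2, -0.8]
opening: 0.0345
gripper_force: 60.3
```

Emit:
{"fn": "move_arm", "kwargs": {"deltas": [{"dx": 0.0015, "dy": -0.01, "dz": 0, "turn": 0}, {"dx": 0.0015, "dy": -0.01, "dz": 0, "turn": 0}, {"dx": 0.001, "dy": -0.01, "dz": 0, "turn": 0}, {"dx": 0, "dy": 0, "dz": 0, "turn": 0}]}}

```text
time: 16.75
tcp_pos: [0.6447, 0.0419, 0.0204]
eef_rot: [-0.091, 0.996, -0.0, 0.0]
force: [0.2, -0.2, -0.2]
opening: 0.0345
gripper_force: 60.4
```

Run:
```python
from h import *
st()
d=avg(["bit_block"],3)
for k,v in d.items(): print(k,v[0] if v[0] is None else v[0].round(4),v[1:])
```

```text
t 16.75 tcp [0.6447 0.0419 0.0204] yaw_y 100.49 F [ 0.16 -0.17 -0.24] T [-0.09  0.    0.04] open 0.0345 g 60.39095625746995 q [ 0.37  0.21 -0.06  0.   -1.3  -1.76]
bit_block [0.6455 0.0414 0.0392] (6, array([0.0722, 0.1366, 0.0148]))
```

Block is over the plate. Lower to contact and release.

Emit:
{"fn": "move_arm", "kwargs": {"deltas": [{"dx": 0, "dy": 0.001, "dz": -0.001, "turn": 0}, {"dx": 0, "dy": 0, "dz": -0.001, "turn": 0}, {"dx": 0, "dy": 0, "dz": 0, "turn": 0}]}}

```text
time: 17.73
tcp_pos: [0.6447, 0.0435, 0.0203]
eef_rot: [-0.092, 0.996, -0.001, 0.0]
force: [-5.0, -1.1, 8.2]
opening: 0.0345
gripper_force: 61.4
```

Emit:
{"fn": "move_arm", "kwargs": {"deltas": [{"dx": 0, "dy": 0, "dz": 0, "turn": 0}, {"dx": 0, "dy": 0, "dz": 0, "turn": 0}, {"dx": 0, "dy": 0, "dz": 0.002, "turn": 0}, {"dx": 0, "dy": 0, "dz": 0.04, "turn": 0}, {"dx": 0, "dy": 0, "dz": 0.06, "turn": 0}, {"dx": 0, "dy": 0, "dz": 0.06, "turn": 0}, {"dx": 0, "dy": 0.05, "dz": 0, "turn": 0}, {"dx": 0, "dy": 0.05, "dz": 0, "turn": 0}, {"dx": 0, "dy": 0, "dz": 0, "turn": 0}], "fingers": 0.75}}

```text
time: 18.85
tcp_pos: [0.6441, 0.1474, 0.1796]
eef_rot: [-0.094, 0.996, 0.0, -0.001]
force: [-0.2, 0.0, 0.9]
opening: 0.0643
gripper_force: 0.0
```

Run:
```python
from h import *
st()
d=avg(["bit_block","foot_face","nut_grip","lever_pivot","lever_tip","rest_top"],4)
for k,v in d.items(): print(k,v[0] if v[0] is None else v[0].round(4),v[1:])
p=optics.capture("side");u,v=map(int,proj(p,[.6,.04,.08]))
a=p["frame"][v-38:v+38,u-40:u+60];a=(255*(np.clip(a/170,0,1)**0.6)).astype(np.uint8)
cv2.imwrite("pics/g.png",cv2.resize(a,None,fx=7,fy=7,interpolation=cv2.INTER_CUBIC))
print(robot.read_state()["time"])
```

```text
t 18.85 tcp [0.6441 0.1474 0.1796] yaw_y 100.79 F [-0.23  0.04  0.88] T [-0.04 -0.05  0.01] open 0.0643 g 0.0 q [ 0.53  0.2   0.22 -0.   -1.59 -1.91]
bit_block [0.6477 0.0442 0.0419] (8, array([0.0185, 0.0036, 0.0033]))
foot_face [0.5954 0.0358 0.0681] (8, array([0.0023, 0.0015, 0.0011]))
nut_grip [0.5196 0.019  0.1591] (8, array([0.0007, 0.0013, 0.0024]))
lever_pivot [0.556  0.0629 0.1133] (7, array([0.0033, 0.0014, 0.0025]))
lever_tip [0.5474 0.1463 0.1003] (8, array([0.0008, 0.0013, 0.0021]))
rest_top [0.646  0.0442 0.0394] (8, array([0.0014, 0.0028, 0.0029]))
21.7
```

View pics/g.png

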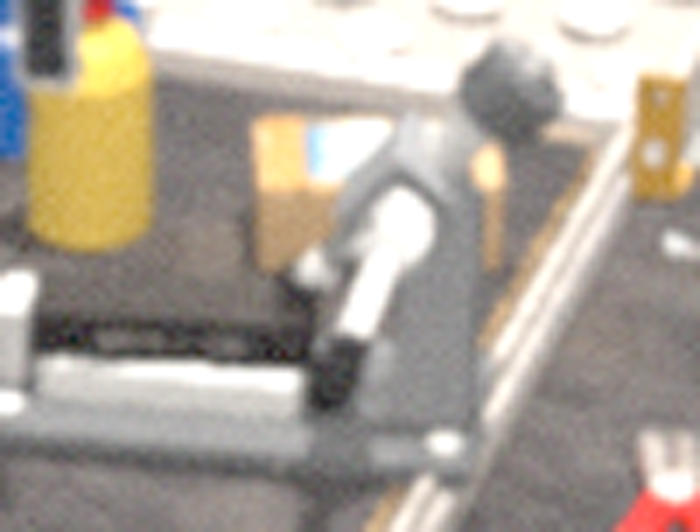

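The picture shows the block on the plate with its far end by the stop at (40,320). The foot is at (315,275), with a gap below it, and the nut drum is at (510,90). Now the nut.

Emit:
{"fn": "move_arm", "kwargs": {"deltas": [{"dx": -0.031, "dy": -0.032, "dz": 0, "turn": 8}, {"dx": -0.031, "dy": -0.032, "dz": 0, "turn": 8}, {"dx": -0.031, "dy": -0.032, "dz": 0, "turn": 9}, {"dx": -0.03, "dy": -0.031, "dz": 0, "turn": 0}, {"dx": 0, "dy": 0, "dz": 0, "turn": 0}, {"dx": 0, "dy": 0, "dz": -0.03, "turn": 0}, {"dx": 0, "dy": 0, "dz": -0.02, "turn": 0}, {"dx": 0, "dy": 0, "dz": -0.012, "turn": 0}, {"dx": 0, "dy": 0, "dz": 0, "turn": 0}]}}

```text
time: 22.82
tcp_pos: [0.5213, 0.0172, 0.1175]
eef_rot: [-0.306, 0.952, -0.0, -0.001]
force: [-0.1, 0.7, -0.7]
opening: 0.0639
gripper_force: 0.0
```

Emit:
{"fn": "move_arm", "kwargs": {"deltas": [{"dx": 0, "dy": 0, "dz": 0, "turn": 0}, {"dx": 0, "dy": 0, "dz": 0, "turn": 0}, {"dx": 0, "dy": 0, "dz": 0, "turn": 0}], "fingers": 0}}

```text
time: 23.2
tcp_pos: [0.5208, 0.0195, 0.1202]
eef_rot: [-0.306, 0.952, 0.002, 0.0]
force: [-11.5, 11.1, 8.7]
opening: 0.0364
gripper_force: 59.0
```

Run:
```python
from h import *
st()
```

```text
t 23.2 tcp [0.5208 0.0195 0.1202] yaw_y 125.67 F [-11.46  11.13   8.69] T [ 3.51  3.89 -0.11] open 0.0364 g 58.98830185134102 q [ 0.42 -0.17 -0.26 -0.   -1.48 -1.37]
```

Emit:
{"fn": "move_arm", "kwargs": {"deltas": [{"dx": 0, "dy": 0.002, "dz": 0.002, "turn": -6}, {"dx": 0, "dy": 0, "dz": 0, "turn": -6}, {"dx": 0, "dy": 0, "dz": 0, "turn": 0}]}}

```text
time: 23.58
tcp_pos: [0.5208, 0.0202, 0.1203]
eef_rot: [-0.204, 0.979, 0.001, -0.001]
force: [-4.1, 2.9, -0.3]
opening: 0.0354
gripper_force: 60.7
```

Run:
```python
from h import *
st()
```

```text
t 23.575 tcp [0.5208 0.0202 0.1203] yaw_y 113.55 F [-4.14  2.94 -0.34] T [ 1.27  1.39 -0.01] open 0.0354 g 60.676636785501614 q [ 0.42 -0.16 -0.26 -0.   -1.48 -1.58]
```

Turning works without much force; I'll continue the stroke.

Emit:
{"fn": "move_arm", "kwargs": {"deltas": [{"dx": 0, "dy": 0, "dz": 0, "turn": -8}, {"dx": 0, "dy": 0, "dz": 0, "turn": -8}, {"dx": 0, "dy": 0, "dz": 0, "turn": -8}, {"dx": 0, "dy": 0, "dz": 0, "turn": -8}, {"dx": 0, "dy": 0, "dz": 0, "turn": -8}, {"dx": 0, "dy": 0, "dz": 0, "turn": 0}]}}

```text
time: 24.32
tcp_pos: [0.5215, 0.0206, 0.1208]
eef_rot: [0.142, 0.99, 0.002, -0.0]
force: [-4.1, 4.2, 0.3]
opening: 0.0334
gripper_force: 125.0
```

Run:
```python
from h import *
st()
d=avg(["foot_face","lever_pivot"],4)
for k,v in d.items(): print(k,v[0] if v[0] is None else v[0].round(4),v[1:])
```

```text
t 24.325 tcp [0.5215 0.0206 0.1208] yaw_y 73.68 F [-4.07  4.25  0.31] T [2.43 1.22 0.25] open 0.0334 g 124.96508180222008 q [ 0.42 -0.16 -0.26 -0.   -1.48 -2.28]
foot_face [0.5944 0.0362 0.0663] (4, array([0.061 , 0.1604, 0.0296]))
lever_pivot [0.5575 0.0624 0.1133] (3, array([0.0015, 0.0012, 0.0013]))
```

Emit:
{"fn": "move_arm", "kwargs": {"deltas": [{"dx": 0, "dy": 0, "dz": 0, "turn": 0}, {"dx": 0, "dy": 0, "dz": 0, "turn": 0}, {"dx": 0, "dy": 0, "dz": 0, "turn": 9}, {"dx": 0, "dy": 0, "dz": 0, "turn": 9}, {"dx": 0, "dy": 0, "dz": 0, "turn": 9}, {"dx": 0, "dy": 0, "dz": 0, "turn": 9}, {"dx": 0, "dy": 0, "dz": 0, "turn": 8}, {"dx": 0, "dy": 0, "dz": 0, "turn": 8}, {"dx": 0, "dy": 0, "dz": 0, "turn": 0}], "fingers": 0.75}}

```text
time: 26.65
tcp_pos: [0.5219, 0.0188, 0.1208]
eef_rot: [-0.305, 0.952, -0.0, 0.0]
force: [0.3, 0.2, -0.4]
opening: 0.0644
gripper_force: 0.0
```

Emit:
{"fn": "move_arm", "kwargs": {"deltas": [{"dx": 0, "dy": 0, "dz": 0, "turn": 0}, {"dx": 0, "dy": 0, "dz": 0, "turn": 0}, {"dx": 0, "dy": 0, "dz": 0, "turn": 0}, {"dx": 0, "dy": 0, "dz": 0, "turn": -9}, {"dx": 0, "dy": 0, "dz": 0, "turn": -9}, {"dx": 0, "dy": 0, "dz": 0, "turn": -9}, {"dx": 0, "dy": 0, "dz": 0, "turn": -9}, {"dx": 0, "dy": 0, "dz": 0, "turn": -8}, {"dx": 0, "dy": 0, "dz": 0, "turn": -8}, {"dx": 0, "dy": 0, "dz": 0, "turn": 0}], "fingers": 0}}

```text
time: 27.9
tcp_pos: [0.5205, 0.0211, 0.1221]
eef_rot: [0.142, 0.99, 0.002, -0.001]
force: [-14.9, 3.8, 11.5]
opening: 0.034
gripper_force: 110.0
```

Run:
```python
from h import *
st()
d=avg(["foot_face"],8,("side",))
for k,v in d.items(): print(k,v[0] if v[0] is None else v[0].round(4),v[1:])
```

```text
t 27.9 tcp [0.5205 0.0211 0.1221] yaw_y 73.64 F [-14.91   3.79  11.47] T [3.81 4.3  1.59] open 0.034 g 110.01795980148017 q [ 0.42 -0.17 -0.26 -0.   -1.48 -2.28]
foot_face [0.5943 0.035  0.0678] (7, array([0.0016, 0.001 , 0.0022]))
```

```bash
cat >> h.py <<'E'
S=np.array([-.643*np.cos(np.radians(10.6)),-.643*np.sin(np.radians(10.6)),.766])
def track(n=4):
    """drop along the spindle (mm) since the first picture"""
    for cam in ("side","top"):
        ref=cv2.imread(f"pics/a_{cam}.png").astype(np.float32)
        ps=[optics.capture(cam) for _ in range(n)];p=ps[0]
        cur=np.mean([q["frame"].astype(np.float32) for q in ps],0)
        for nm,X,Y,r in (("lever",[.552,.09,.108],[.548,.15,.097],5),("foot",[.594,.036,.071],[.594,.036,.071],4)):
            pts=np.array([proj(p,X),proj(p,Y)]);lo=np.floor(pts.min(0)-r).astype(int);hi=np.ceil(pts.max(0)+r).astype(int)
            d=np.array(proj(p,np.array(X)-.001*S))-proj(p,X)
            res=[]
            vs=np.arange(-3,12.01,.25)
            for m in vs:
                M=np.float32([[1,0,-m*d[0]],[0,1,-m*d[1]]])
                W=cv2.warpAffine(cur,M,(640,480),flags=cv2.INTER_LINEAR)
                A=W[lo[1]:hi[1],lo[0]:hi[0]].ravel();B=ref[lo[1]:hi[1],lo[0]:hi[0]].ravel()
                res.append(np.corrcoef(A,B)[0,1])
            i=int(np.argmax(res));print(cam,nm,"px/mm",d.round(2),"drop mm",vs[i],"corr",round(res[i],3),"at0",round(res[12],3))
E
python3 - <<'E'
from h import *
track()
st()
E
```

```text
side lever px/mm [-0.26  0.24] drop mm 3.0 corr 0.718 at0 0.678
side foot px/mm [-0.24  0.23] drop mm 3.5 corr 0.927 at0 0.799
top lever px/mm [-0.07 -0.25] drop mm -3.0 corr 0.248 at0 0.238
top foot px/mm [-0.08 -0.23] drop mm 11.75 corr 0.049 at0 -0.06
t 29.1 tcp [0.5205 0.0211 0.1221] yaw_y 73.71 F [-14.56   4.28  10.76] T [3.82 4.21 1.62] open 0.0334 g 109.94052750058472 q [ 0.42 -0.17 -0.26 -0.   -1.48 -2.28]
```

Emit:
{"fn": "move_arm", "kwargs": {"deltas": [{"dx": 0, "dy": 0, "dz": 0, "turn": 0}, {"dx": 0, "dy": 0, "dz": 0, "turn": 0}, {"dx": 0, "dy": 0.001, "dz": 0, "turn": 9}, {"dx": 0, "dy": 0, "dz": 0, "turn": 9}, {"dx": 0, "dy": 0, "dz": 0, "turn": 9}, {"dx": 0, "dy": 0, "dz": 0, "turn": 9}, {"dx": 0, "dy": 0, "dz": 0, "turn": 8}, {"dx": 0, "dy": 0, "dz": 0, "turn": 8}, {"dx": 0, "dy": 0, "dz": 0, "turn": 0}], "fingers": 0.75}}

```text
time: 30.22
tcp_pos: [0.5217, 0.0198, 0.1203]
eef_rot: [-0.305, 0.952, -0.0, -0.0]
force: [0.4, -0.2, -0.3]
opening: 0.0643
gripper_force: 0.0
```

Emit:
{"fn": "move_arm", "kwargs": {"deltas": [{"dx": 0, "dy": 0, "dz": 0, "turn": 0}, {"dx": 0, "dy": 0, "dz": 0, "turn": 0}, {"dx": 0, "dy": 0, "dz": 0, "turn": 0}, {"dx": 0, "dy": 0, "dz": 0, "turn": -9}, {"dx": 0, "dy": 0, "dz": 0, "turn": -9}, {"dx": 0, "dy": 0, "dz": 0, "turn": -9}, {"dx": 0, "dy": 0, "dz": 0, "turn": -9}, {"dx": 0, "dy": 0, "dz": 0, "turn": -8}, {"dx": 0, "dy": 0, "dz": 0, "turn": -8}, {"dx": 0, "dy": 0, "dz": 0, "turn": 0}], "fingers": 0}}

```text
time: 31.48
tcp_pos: [0.5218, 0.0205, 0.1211]
eef_rot: [0.142, 0.99, 0.001, 0.0]
force: [-4.1, 1.4, 5.7]
opening: 0.0342
gripper_force: 127.3
```

Emit:
{"fn": "move_arm", "kwargs": {"deltas": [{"dx": 0, "dy": 0, "dz": 0, "turn": 0}, {"dx": 0, "dy": 0, "dz": 0, "turn": 0}, {"dx": 0, "dy": 0, "dz": 0.02, "turn": 9}, {"dx": 0, "dy": 0, "dz": 0.05, "turn": 9}, {"dx": -0.02, "dy": -0.03, "dz": 0.04, "turn": 8}, {"dx": -0.04, "dy": -0.05, "dz": 0, "turn": 0}, {"dx": -0.04, "dy": -0.05, "dz": 0, "turn": 0}, {"dx": 0, "dy": 0, "dz": 0, "turn": 0}], "fingers": 0.75}}

```text
time: 32.48
tcp_pos: [0.4221, -0.11, 0.2317]
eef_rot: [-0.082, 0.997, -0.0, 0.001]
force: [0.5, -0.2, 0.2]
opening: 0.064
gripper_force: 0.0
```

Run:
```python
from h import *
st()
track(3)
d=avg(["foot_face","bit_block"],3)
for k,v in d.items(): print(k,v[0] if v[0] is None else v[0].round(4),v[1:])
p=optics.capture("side");u,v=map(int,proj(p,[.58,.04,.06]))
a=p["frame"][v-20:v+20,u-30:u+30];cv2.imwrite("pics/h_side.png",p["frame"])
b=cv2.imread("pics/a_side.png")[v-20:v+20,u-30:u+30]
a=np.hstack([b,a]);a=(255*(np.clip(a/170,0,1)**0.6)).astype(np.uint8)
cv2.imwrite("pics/h.png",cv2.resize(a,None,fx=6.6,fy=6.6,interpolation=cv2.INTER_CUBIC))
```

```text
t 32.475 tcp [ 0.4221 -0.11    0.2317] yaw_y 99.41 F [ 0.49 -0.19  0.21] T [ 0.07 -0.07  0.  ] open 0.064 g 0.0 q [ 0.21 -0.4  -0.25  0.   -1.72 -1.62]
side lever px/mm [-0.26  0.24] drop mm 4.0 corr 0.799 at0 0.715
side foot px/mm [-0.24  0.23] drop mm 4.5 corr 0.96 at0 0.68
top lever px/mm [-0.07 -0.25] drop mm 4.25 corr 0.995 at0 0.863
top foot px/mm [-0.08 -0.23] drop mm 5.0 corr 0.538 at0 0.259
foot_face [0.5962 0.0342 0.065 ] (6, array([0.0016, 0.0015, 0.0011]))
bit_block [0.6458 0.0431 0.039 ] (6, array([0.0011, 0.0015, 0.0017]))
```

View pics/h.png

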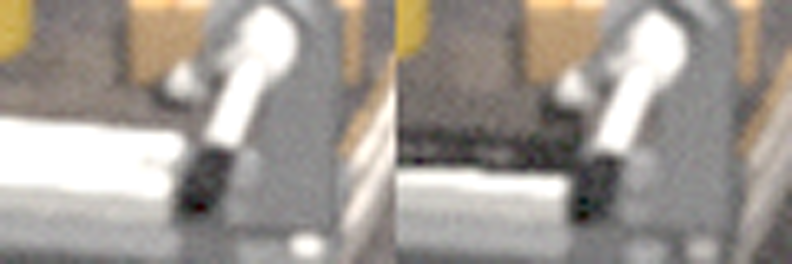

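The side-by-side crop shows that the foot dropped (left (185,80) before, right (570,90) now) and that the block is in place. The drop is about 4.3 mm along the spindle, so one more stroke is needed.

Emit:
{"fn": "move_arm", "kwargs": {"deltas": [{"dx": 0.033, "dy": 0.043, "dz": 0, "turn": 10}, {"dx": 0.033, "dy": 0.043, "dz": 0, "turn": 10}, {"dx": 0.033, "dy": 0.044, "dz": -0.02, "turn": 9}, {"dx": 0, "dy": 0, "dz": 0, "turn": 0}, {"dx": 0, "dy": 0, "dz": -0.04, "turn": 0}, {"dx": 0, "dy": 0, "dz": -0.03, "turn": 0}, {"dx": 0, "dy": 0, "dz": -0.021, "turn": 0}, {"dx": 0, "dy": 0, "dz": 0, "turn": 0}]}}

```text
time: 34.72
tcp_pos: [0.5215, 0.0218, 0.1182]
eef_rot: [-0.33, 0.944, 0.0, -0.001]
force: [-0.7, 0.4, 0.8]
opening: 0.0639
gripper_force: 0.0
```

Emit:
{"fn": "move_arm", "kwargs": {"deltas": [{"dx": 0, "dy": 0, "dz": 0, "turn": 0}, {"dx": 0, "dy": 0, "dz": 0, "turn": 0}, {"dx": 0, "dy": 0, "dz": 0, "turn": 0}, {"dx": 0, "dy": 0, "dz": 0, "turn": -9}, {"dx": 0, "dy": 0, "dz": 0, "turn": -9}, {"dx": 0, "dy": 0, "dz": 0, "turn": -10}, {"dx": 0, "dy": 0, "dz": 0, "turn": -10}, {"dx": 0, "dy": 0, "dz": 0, "turn": -10}, {"dx": 0, "dy": 0, "dz": 0, "turn": -10}, {"dx": 0, "dy": 0, "dz": 0, "turn": 0}], "fingers": 0}}

```text
time: 35.98
tcp_pos: [0.524, 0.02, 0.1219]
eef_rot: [0.17, 0.985, -0.001, 0.003]
force: [3.6, -13.1, 3.2]
opening: 0.034
gripper_force: 128.1
```

Emit:
{"fn": "move_arm", "kwargs": {"deltas": [{"dx": 0, "dy": 0, "dz": 0, "turn": 0}, {"dx": 0, "dy": 0, "dz": 0, "turn": 0}, {"dx": 0, "dy": 0, "dz": 0.02, "turn": 0}, {"dx": 0, "dy": 0, "dz": 0.05, "turn": 0}, {"dx": -0.02, "dy": -0.03, "dz": 0.04, "turn": 0}, {"dx": -0.04, "dy": -0.05, "dz": 0, "turn": 0}, {"dx": -0.04, "dy": -0.05, "dz": 0, "turn": 0}, {"dx": 0, "dy": 0, "dz": 0, "turn": 0}], "fingers": 0.75}}

```text
time: 36.98
tcp_pos: [0.4232, -0.1071, 0.2325]
eef_rot: [0.17, 0.985, 0.001, 0.002]
force: [0.2, 0.6, -0.1]
opening: 0.0639
gripper_force: 0.0
```

Run:
```python
from h import *
st()
track(2)
d=avg(["foot_face","lever_tip","lever_pivot"],3)
for k,v in d.items(): print(k,v[0] if v[0] is None else v[0].round(4),v[1:])
print(robot.read_state()["time"])
```

```text
t 36.975 tcp [ 0.4232 -0.1071  0.2325] yaw_y 70.41 F [ 0.19  0.62 -0.09] T [ 0.04 -0.01 -0.02] open 0.0639 g 0.0 q [ 0.22 -0.4  -0.25  0.   -1.72 -2.13]
side lever px/mm [-0.26  0.24] drop mm 5.5 corr 0.79 at0 0.647
side foot px/mm [-0.24  0.23] drop mm 6.0 corr 0.958 at0 0.524
top lever px/mm [-0.07 -0.25] drop mm 5.75 corr 0.984 at0 0.774
top foot px/mm [-0.08 -0.23] drop mm 6.5 corr 0.531 at0 0.162
foot_face [0.6011 0.0372 0.0634] (4, array([0.021 , 0.0029, 0.01  ]))
lever_tip [0.5506 0.1445 0.0953] (6, array([0.0572, 0.0338, 0.0172]))
lever_pivot [0.5575 0.0641 0.1074] (6, array([0.0018, 0.0017, 0.0027]))
38.375
```

Emit:
{"fn": "move_arm", "kwargs": {"deltas": [{"dx": 0.0107, "dy": 0.0209, "dz": 0, "turn": 10}, {"dx": 0.0107, "dy": 0.0209, "dz": 0, "turn": 10}, {"dx": 0.0107, "dy": 0.0209, "dz": 0, "turn": 10}, {"dx": 0.0107, "dy": 0.0209, "dz": 0, "turn": 10}, {"dx": 0.0107, "dy": 0.0209, "dz": 0, "turn": 10}, {"dx": 0.0107, "dy": 0.0209, "dz": 0, "turn": 10}, {"dx": 0.0107, "dy": 0.0209, "dz": 0, "turn": 10}, {"dx": 0.0107, "dy": 0.0209, "dz": 0, "turn": 10}, {"dx": 0.0107, "dy": 0.0209, "dz": 0, "turn": 10}, {"dx": 0.0107, "dy": 0.0209, "dz": -0.01, "turn": 10}, {"dx": 0.0107, "dy": 0.0209, "dz": -0.02, "turn": 10}, {"dx": 0.0107, "dy": 0.0209, "dz": -0.03, "turn": 10}]}}

```text
time: 39.88
tcp_pos: [0.5536, 0.1467, 0.1695]
eef_rot: [0.771, -0.637, 0.0, -0.001]
force: [0.3, 0.9, 0.3]
opening: 0.0639
gripper_force: 0.0
```

Emit:
{"fn": "move_arm", "kwargs": {"deltas": [{"dx": 0, "dy": 0, "dz": 0, "turn": 0}, {"dx": 0, "dy": 0, "dz": -0.04, "turn": 0}, {"dx": 0, "dy": 0, "dz": -0.04, "turn": 0}, {"dx": 0, "dy": 0, "dz": 0, "turn": 0}]}}

```text
time: 40.38
tcp_pos: [0.5512, 0.1445, 0.0872]
eef_rot: [0.769, -0.64, -0.001, 0.002]
force: [-0.3, 0.2, 0.2]
opening: 0.064
gripper_force: 0.0
```

Emit:
{"fn": "move_arm", "kwargs": {"deltas": [{"dx": 0, "dy": 0, "dz": -0.024, "turn": 0}, {"dx": 0, "dy": 0, "dz": 0, "turn": 0}]}}

```text
time: 40.62
tcp_pos: [0.5529, 0.1454, 0.0664]
eef_rot: [0.769, -0.639, 0.0, 0.0]
force: [-0.2, 0.6, 0.1]
opening: 0.0643
gripper_force: 0.0
```

Emit:
{"fn": "move_arm", "kwargs": {"deltas": [{"dx": 0, "dy": 0, "dz": 0, "turn": 0}, {"dx": 0, "dy": 0, "dz": 0, "turn": 0}, {"dx": 0, "dy": 0, "dz": 0, "turn": 0}, {"dx": 0, "dy": 0, "dz": 0, "turn": 0}], "fingers": 0}}

```text
time: 41.12
tcp_pos: [0.5523, 0.1454, 0.0657]
eef_rot: [0.769, -0.639, -0.0, 0.001]
force: [-4.9, -1.3, 1.2]
opening: 0.0167
gripper_force: 53.0
```

Run:
```python
from h import *
st()
c=np.radians(10.6);Y=np.array([-np.sin(c),np.cos(c),0]);prev=None
for ph in np.arange(-.18,1.6,.178):
    v=.08*(np.sin(ph)*S+np.cos(ph)*Y)
    if prev is not None: print(round(ph,2),((v-prev)*1000).round(1))
    prev=v
```

```text
t 41.125 tcp [0.5523 0.1454 0.0657] yaw_y 10.55 F [-4.95 -1.33  1.23] T [-0.44  1.5  -0.33] open 0.0167 g 52.96484031714499 q [ 0.61 -0.01 -0.21 -0.   -1.37 -0.42]
-0.0 [-9.2 -0.4 10.8]
0.18 [-8.7 -2.9 10.9]
0.35 [-8.  -5.3 10.5]
0.53 [-7.  -7.5  9.8]
0.71 [-5.8 -9.5  8.9]
0.89 [ -4.4 -11.2   7.6]
1.07 [ -2.9 -12.5   6.1]
1.24 [ -1.2 -13.5   4.4]
1.42 [  0.4 -14.    2.6]
```

Gripped the lever (opening 16.7 mm). Follow the arc.

Emit:
{"fn": "move_arm", "kwargs": {"deltas": [{"dx": -0.009, "dy": -0.0005, "dz": 0.011, "turn": 0}, {"dx": -0.0087, "dy": -0.003, "dz": 0.011, "turn": 0}, {"dx": 0, "dy": 0, "dz": 0, "turn": 0}]}}

```text
time: 41.5
tcp_pos: [0.5359, 0.1428, 0.0905]
eef_rot: [0.77, -0.639, 0.001, -0.002]
force: [-0.4, 1.1, 3.0]
opening: -0.0001
gripper_force: 1.6
```

Run:
```python
from h import *
st()
```

```text
t 41.5 tcp [0.5359 0.1428 0.0905] yaw_y 10.62 F [-0.42  1.09  3.01] T [ 0.1  -0.22  0.03] open -0.0001 g 1.5775238173955586 q [ 0.62 -0.07 -0.23  0.   -1.41 -0.44]
```

Emit:
{"fn": "move_arm", "kwargs": {"deltas": [{"dx": 0, "dy": 0, "dz": 0.03, "turn": 0}, {"dx": 0.015, "dy": 0.002, "dz": 0.02, "turn": 0}, {"dx": 0, "dy": 0, "dz": 0, "turn": 0}, {"dx": 0, "dy": 0, "dz": 0, "turn": 0}], "fingers": 0.75}}

```text
time: 42.0
tcp_pos: [0.5494, 0.1442, 0.1363]
eef_rot: [0.769, -0.639, -0.001, 0.001]
force: [-0.5, -0.7, -0.7]
opening: 0.064
gripper_force: 0.0
```

Run:
```python
from h import *
st()
d=avg(["lever_tip"],4,("side",))
for k,v in d.items(): print(k,v[0] if v[0] is None else v[0].round(4),v[1:])
```

```text
t 42.0 tcp [0.5494 0.1442 0.1363] yaw_y 10.58 F [-0.52 -0.75 -0.73] T [ 0.05 -0.    0.02] open 0.064 g 0.0 q [ 0.61 -0.04 -0.12 -0.   -1.5  -0.42]
lever_tip [0.5434 0.1444 0.1064] (4, array([0.001 , 0.0006, 0.0005]))
```

Emit:
{"fn": "move_arm", "kwargs": {"deltas": [{"dx": -0.006, "dy": 0, "dz": -0.04, "turn": 0}, {"dx": 0, "dy": 0, "dz": -0.034, "turn": 0}, {"dx": 0, "dy": 0, "dz": 0, "turn": 0}]}}

```text
time: 42.78
tcp_pos: [0.5423, 0.1434, 0.0605]
eef_rot: [0.769, -0.639, -0.001, 0.003]
force: [-0.3, -0.1, 0.7]
opening: 0.0637
gripper_force: 0.0
```

Emit:
{"fn": "move_arm", "kwargs": {"deltas": [{"dx": 0, "dy": 0, "dz": 0, "turn": 0}, {"dx": 0, "dy": 0, "dz": 0, "turn": 0}, {"dx": 0, "dy": 0, "dz": 0, "turn": 0}, {"dx": 0, "dy": 0, "dz": 0, "turn": 0}], "fingers": 0}}

```text
time: 43.28
tcp_pos: [0.5437, 0.1447, 0.0642]
eef_rot: [0.769, -0.639, -0.0, -0.0]
force: [-4.4, 1.6, 2.5]
opening: 0.0188
gripper_force: 58.5
```

Emit:
{"fn": "move_arm", "kwargs": {"deltas": [{"dx": -0.0045, "dy": -0.001, "dz": 0.0055, "turn": 0}, {"dx": -0.0045, "dy": -0.0015, "dz": 0.0055, "turn": 0}, {"dx": -0.004, "dy": -0.0025, "dz": 0.0053, "turn": 0}, {"dx": -0.004, "dy": -0.003, "dz": 0.0052, "turn": 0}, {"dx": 0, "dy": 0, "dz": 0, "turn": 0}]}}

```text
time: 43.9
tcp_pos: [0.5289, 0.1396, 0.085]
eef_rot: [0.77, -0.638, -0.0, -0.004]
force: [10.5, 9.5, -11.3]
opening: 0.0186
gripper_force: 84.6
```

Run:
```python
from h import *
st()
```

```text
t 43.9 tcp [0.5289 0.1396 0.085 ] yaw_y 10.76 F [ 10.53   9.52 -11.3 ] T [ 3.51 -3.62  1.3 ] open 0.0186 g 84.59689691662788 q [ 0.62 -0.09 -0.26 -0.   -1.4  -0.44]
```

Emit:
{"fn": "move_arm", "kwargs": {"deltas": [{"dx": -0.0037, "dy": -0.0035, "dz": 0.005, "turn": 0}, {"dx": -0.0035, "dy": -0.004, "dz": 0.0049, "turn": 0}, {"dx": -0.003, "dy": -0.0046, "dz": 0.0046, "turn": 0}, {"dx": -0.0028, "dy": -0.005, "dz": 0.0043, "turn": 0}, {"dx": -0.0024, "dy": -0.0054, "dz": 0.004, "turn": 0}, {"dx": -0.002, "dy": -0.0058, "dz": 0.0036, "turn": 0}, {"dx": 0, "dy": 0, "dz": 0, "turn": 0}]}}

```text
time: 44.78
tcp_pos: [0.5135, 0.1166, 0.1191]
eef_rot: [0.772, -0.636, 0.001, -0.011]
force: [-13.0, 24.8, 23.9]
opening: 0.0188
gripper_force: 111.0
```

Run:
```python
from h import *
st()
```

```text
t 44.775 tcp [0.5135 0.1166 0.1191] yaw_y 11.01 F [-13.03  24.79  23.93] T [8.78 1.99 0.97] open 0.0188 g 111.04721212293953 q [ 0.6  -0.17 -0.27 -0.01 -1.45 -0.41]
```

Emit:
{"fn": "move_arm", "kwargs": {"deltas": [{"dx": 0, "dy": 0, "dz": 0.004, "turn": 0}, {"dx": 0, "dy": 0, "dz": 0, "turn": 0}, {"dx": 0, "dy": 0, "dz": 0, "turn": 0}, {"dx": 0, "dy": 0, "dz": 0.05, "turn": 0}, {"dx": 0, "dy": 0.03, "dz": 0.03, "turn": 0}, {"dx": 0, "dy": 0.05, "dz": 0, "turn": 0}, {"dx": 0, "dy": 0, "dz": 0, "turn": 0}], "fingers": 0.75}}

```text
time: 45.65
tcp_pos: [0.5095, 0.1897, 0.1942]
eef_rot: [0.77, -0.638, -0.0, 0.001]
force: [-0.4, -0.9, -1.1]
opening: 0.0642
gripper_force: 0.0
```

Run:
```python
from h import *
st()
d=avg(["lever_tip","bit_block"],2)
for k,v in d.items(): print(k,v[0] if v[0] is None else v[0].round(4),v[1:])
```

```text
t 45.65 tcp [0.5095 0.1897 0.1942] yaw_y 10.69 F [-0.38 -0.86 -1.08] T [-0.04 -0.04  0.06] open 0.0642 g 0.0 q [ 0.73 -0.11 -0.08 -0.   -1.61 -0.54]
lever_tip [0.5115 0.1148 0.1518] (4, array([0.0016, 0.0008, 0.0013]))
bit_block [0.6455 0.0434 0.0403] (4, array([0.001 , 0.001 , 0.0013]))
```

Emit:
{"fn": "move_arm", "kwargs": {"deltas": [{"dx": -0.002, "dy": 0, "dz": -0.04, "turn": 0}, {"dx": 0, "dy": -0.005, "dz": -0.038, "turn": 0}, {"dx": 0, "dy": -0.01, "dz": 0, "turn": 0}, {"dx": 0, "dy": -0.01, "dz": 0, "turn": 0}, {"dx": 0, "dy": -0.01, "dz": 0, "turn": 0}, {"dx": 0, "dy": -0.01, "dz": 0, "turn": 0}, {"dx": 0, "dy": -0.01, "dz": 0, "turn": 0}, {"dx": 0, "dy": -0.01, "dz": 0, "turn": 0}, {"dx": 0, "dy": -0.01, "dz": 0, "turn": 0}, {"dx": 0, "dy": -0.01, "dz": 0, "turn": 0}, {"dx": 0, "dy": -0.01, "dz": 0, "turn": 0}, {"dx": 0, "dy": 0, "dz": 0, "turn": 0}], "fingers": 0}}

```text
time: 47.75
tcp_pos: [0.5076, 0.0918, 0.1171]
eef_rot: [0.769, -0.639, 0.0, 0.001]
force: [-0.0, -0.0, 0.5]
opening: 0.0
gripper_force: 0.3
```

Run:
```python
from h import *
st()
d=avg(["lever_tip"],2)
for k,v in d.items(): print(k,v[0] if v[0] is None else v[0].round(4),v[1:])
```

```text
t 47.75 tcp [0.5076 0.0918 0.1171] yaw_y 10.51 F [-0.04 -0.01  0.54] T [ 0.2  -0.09  0.03] open 0.0 g 0.31060693007020745 q [ 0.57 -0.18 -0.28  0.   -1.47 -0.39]
lever_tip [0.504 0.07  0.166] (2, array([0.0009, 0.0016, 0.0004]))
```

Emit:
{"fn": "move_arm", "kwargs": {"deltas": [{"dx": 0, "dy": -0.006, "dz": 0, "turn": 0}, {"dx": 0, "dy": -0.005, "dz": 0, "turn": 0}, {"dx": 0, "dy": -0.004, "dz": 0, "turn": 0}, {"dx": 0, "dy": 0, "dz": 0, "turn": 0}]}}

```text
time: 48.65
tcp_pos: [0.5079, 0.0776, 0.1175]
eef_rot: [0.769, -0.639, 0.0, -0.0]
force: [0.8, 1.1, 0.8]
opening: 0.0003
gripper_force: 0.6
```

Emit:
{"fn": "move_arm", "kwargs": {"deltas": [{"dx": 0, "dy": -0.003, "dz": 0, "turn": 0}, {"dx": 0, "dy": 0, "dz": 0, "turn": 0}]}}

```text
time: 48.9
tcp_pos: [0.5079, 0.075, 0.1174]
eef_rot: [0.769, -0.639, 0.0, -0.0]
force: [0.5, 3.2, 2.8]
opening: 0.0002
gripper_force: 1.2
```

Emit:
{"fn": "move_arm", "kwargs": {"deltas": [{"dx": 0, "dy": -0.003, "dz": 0, "turn": 0}, {"dx": 0, "dy": 0, "dz": 0, "turn": 0}]}}

```text
time: 49.15
tcp_pos: [0.5077, 0.073, 0.1175]
eef_rot: [0.769, -0.639, -0.001, -0.001]
force: [-2.1, 6.5, 3.9]
opening: 0.0001
gripper_force: 3.5
```

Emit:
{"fn": "move_arm", "kwargs": {"deltas": [{"dx": 0, "dy": -0.003, "dz": 0, "turn": 0}, {"dx": 0, "dy": 0, "dz": 0, "turn": 0}]}}

```text
time: 49.4
tcp_pos: [0.5078, 0.0718, 0.1177]
eef_rot: [0.77, -0.638, -0.001, -0.002]
force: [-3.8, 13.3, 5.0]
opening: 0.0
gripper_force: 7.0
```

Emit:
{"fn": "move_arm", "kwargs": {"deltas": [{"dx": 0, "dy": -0.004, "dz": 0, "turn": 0}, {"dx": 0, "dy": 0, "dz": 0, "turn": 0}, {"dx": 0, "dy": 0, "dz": 0, "turn": 0}]}}

```text
time: 49.78
tcp_pos: [0.5078, 0.0703, 0.1178]
eef_rot: [0.77, -0.638, -0.002, -0.004]
force: [-6.6, 21.9, 6.8]
opening: 0.0
gripper_force: 11.5
```

Emit:
{"fn": "move_arm", "kwargs": {"deltas": [{"dx": 0, "dy": 0.03, "dz": 0, "turn": 0}, {"dx": 0, "dy": 0.05, "dz": 0.02, "turn": 0}, {"dx": 0, "dy": 0.05, "dz": 0.05, "turn": 0}, {"dx": 0, "dy": 0.05, "dz": 0.03, "turn": 0}, {"dx": 0, "dy": 0, "dz": 0, "turn": 0}]}}

```text
time: 50.4
tcp_pos: [0.5079, 0.2413, 0.2128]
eef_rot: [0.77, -0.638, 0.0, -0.0]
force: [-0.0, -0.6, -0.2]
opening: 0.0003
gripper_force: 0.0
```

Run:
```python
from h import *
st()
d=avg(["lever_tip","lever_pivot","bit_block","foot_face"],4)
for k,v in d.items(): print(k,v[0] if v[0] is None else v[0].round(4),v[1:])
track(2)
print(robot.read_state()["time"])
```

```text
t 50.4 tcp [0.5079 0.2413 0.2128] yaw_y 10.73 F [-0.01 -0.59 -0.23] T [-0.03 -0.02  0.04] open 0.0003 g 0.0 q [ 0.8  -0.06  0.    0.   -1.63 -0.61]
lever_tip [0.5067 0.0536 0.1704] (8, array([0.0354, 0.0557, 0.0533]))
lever_pivot [0.5568 0.0639 0.1094] (8, array([0.0015, 0.0017, 0.0031]))
bit_block [0.6473 0.0434 0.0414] (7, array([0.0018, 0.0019, 0.0012]))
foot_face [0.6001 0.0361 0.0607] (7, array([0.0327, 0.0061, 0.0374]))
side lever px/mm [-0.26  0.24] drop mm 6.5 corr 0.2 at0 0.176
side foot px/mm [-0.24  0.23] drop mm 11.25 corr 0.927 at0 -0.083
top lever px/mm [-0.07 -0.25] drop mm 4.5 corr 0.034 at0 0.031
top foot px/mm [-0.08 -0.23] drop mm 11.75 corr 0.547 at0 -0.294
52.6
```

The lever is fully thrown: its tip is within 2 mm of the predicted stop position. The foot drop puts the spring press at about 3 mm, inside the 2–6 mm window. The block is centred and the arm is clear, so I'm handing in.

Run:
```python
from h import *
print(robot.close_job())
```

```text
the job is handed in; nothing more can be done
None
```

I handed the job in with the block on the rest plate, the nut set and the cam lever thrown to its stop. By camera and tracking estimate the foot is pressed back about 3 mm (4 mm was the aim, 2–6 mm allowed). I did not see a verdict.

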